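# Bring the culture-plate shuttle to rest at the hand-off index

### The job

Send the plate shuttle along its transfer rail, from the incubator end towards the microscope, and leave it standing still with its pointer in line with the pointer of the index clamp, your hand clear of it. It floats on air bearings almost without drag and the wells are full of cells, so push and brake it only lightly on its soft spring buffers at the two ends: no gripping it, leaning on it or driving a buffer solid, do not touch the plate, and do not let it run into either rail stop. Leave the other things on the bench alone.

Things in the scene. Friction and masses are not known exactly. Their poses are not given: they have to be found in the camera images.
- track: Transfer rail fixed to the bench: aluminium profile 860 long, 60 wide, 30 high, with a steel rail on it (20 wide, top 45 mm above the bench). Origin at the middle of its underside. Its +y axis points from the incubator end to the microscope end. The shuttle floats along it on air bearings almost without drag: about 0.003 N plus 0.03 N per m/s (from 0.05 m/s it coasts over 500 mm).
- shuttle: Flat aluminium saddle 108 wide, 130 long (along the rail), 30 high, under a black deck 114 x 146 x 5 mm; slides along the rail only. Origin: centre of the saddle's underside, 55 mm above the bench; axes parallel to the track's. Moving mass nominally 2.0 kg, all included; it varies by up to 30 %. A spring buffer at each end; its uncompressed face lies 105 mm from the origin along y.
- plate: Clear lidded 24-well culture plate, 85 x 127 x 20 mm, clipped to the shuttle's deck (does not come off). Origin at the centre of its underside, 90 mm above the bench; its top, the highest point of the shuttle, is 110 mm above the bench.
- rear_face (a point): Centre of the rubber face of the buffer at the incubator (-y) end, 70 mm above the bench. The buffer is a black cap 100 wide, 26 high (57 to 83 mm above the bench) that stands 40 mm out of the saddle and slides into it. Travel 30 mm, spring 20 N/m (0.02 N per mm) with 0.04 N preload, hardly any damping: the shuttle bounces back off anything held still. The face moves in when pressed.
- front_face (a point): The same for the identical buffer at the microscope (+y) end of the shuttle: centre of its rubber face, 70 mm above the bench. The face moves in when pressed (up to 30 mm).
- pointer_tip (a point): Tip of the shuttle's pointer, a flat steel arrow let into the edge of its deck on the robot's side, 57 mm from the shuttle's centre (-x of the track), at the shuttle's y, 90 mm above the bench.
- index_tip (a point): Tip of the fixed pointer on the index clamp: dark steel, 32 mm wide along the rail, 88 mm high, with a flat steel arrow on top, clamped to the robot's side of the rail in the microscope half, reaching 122 mm from the rail's centre line. The tip is 62 mm from that line, 88 mm above the bench, and points at the passing shuttle's deck (5 mm to spare). Axes parallel to the track's.
- stop_face (a point): Middle of the rubber pad on the stop at the microscope end, 70 mm above the bench, 355 mm from the track's origin along +y. The stop is a dark steel block 90 wide, 30 to 90 mm above the bench. With the pointers in line at least 90 mm is left between the front buffer's face and this pad.
- tip_box: Pipette-tip box, blue base with clear lid, 88 x 128 x 75 mm, loose bystander; origin under its centre.
- media_bottle: Media bottle, 70 mm diameter, 150 mm high, loose bystander; origin under its centre.
- beaker: Clear plastic beaker, 90 mm diameter, 110 mm high, loose bystander; origin under its centre.
- dish_stack: Stack of four culture dishes, 90 mm diameter, 60 mm high, one piece, loose bystander; origin under its centre.
- tube_rack: Grey tube rack with tubes, 70 x 160 mm, 74 mm high, loose bystander; origin under its centre.
- pipette: Micropipette lying on the bench, about 210 mm long, 38 mm high, loose bystander; origin under the middle of its body.
- rear_stop (a point): Middle of the rubber pad on the like stop at the incubator end, 70 mm above the bench, 420 mm from the track's origin along -y.
Things that resemble listed ones, but are neither listed nor needed, are in the scene too. Several things look just like the part that bears index_tip: the one meant starts nearest to the robot's base.

How it is judged:
On the way:
1. the shuttle stands still with its pointer in line with the index (within 12 mm, under 12 mm/s) for 1.5 s (y of pointer_tip in the frame of index_tip between -0.012 and 0.012 m and linear speed of shuttle below 0.012 m/s), for 1.5 s.
At the end, for the whole second after the job is handed in: The shuttle's pointer is within 12 mm of the index pointer along the rail, the shuttle is at rest (under 8 mm/s), and the robot touches nothing (y of pointer_tip in the frame of index_tip between -0.012 and 0.012 m and linear speed of shuttle below 0.008 m/s).
It fails at once if the shuttle runs into the stop at either end of the rail (y of front_face in the frame of stop_face above -0.004 m or y of rear_face in the frame of rear_stop below 0.004 m).
It fails at once if the shuttle is gripped, leaned on or hit: more than 8 N between the robot and the shuttle (contact force between any of the fingers, the arm and shuttle above 8 N).
It fails at once if a buffer is driven solid (more than 29 mm pressed in) (y of rear_face in the frame of shuttle above -0.076 m or y of front_face in the frame of shuttle below 0.076 m).
It fails at once if the culture plate is touched (contact force between any of the fingers, the arm and plate above 0.5 N).
It fails at once if another thing on the bench is pushed about (more than 25 mm) (distance of any of tip_box, media_bottle, beaker, dish_stack, tube_rack, pipette from where it was at the start of the episode above 0.025 m).
It also fails if it takes over 32 s, if anything falls off the work surface, if the arm or the gripper's body presses on something with over 40 N, if the wrist force passes 120 N, or if a joint passes its speed limit or range.

### The arm

A 6-joint arm with a two-finger parallel gripper is mounted at the origin on the work surface. World frame = base frame: x ahead of the robot, y to its left, z up, the work surface at z = 0. Lengths are in m, angles in rad, forces in N, time in s.
With the tool pointing down it reaches from about 0.275 to 0.825 m from the base axis. Payload 4.9 kg.
Tool frame: the origin (TCP) lies on the mounting face of the last link; the fingertips stand 173 mm ahead of it and the grasp point (between the pads) lies 155 mm ahead of it; z points along the fingers, y is the line along which they close (so a half turn about z gives the same grasp; the last joint's range is limited). The gripper opens to 85 mm and grips with 20 to 120 N. Pads are 22 mm wide; open, the fingers measure 114 mm over their backs; the gripper's body (76 mm by 85 mm) begins 54 mm behind the grasp point. The pads swing forward as they close: fully open they stand 13 mm farther back than shut.
Start: joints at [-1.263, 0.326, -0.193, 1.052, 0, 1.437], TCP at [0.235, -0.497, 0.405] pointing down, gripper open.
Joint ranges: [-2.65, 2.65], [-0.97, 1.79], [-1.3, 1.35], [-1.93, 2.1], [-1.47, 1.37], [-3.14, 3.14]. Speed limits (rad/s): [2.57, 2.57, 3.14, 3.14, 3.14, 3.14].

### API

Orientations are given as [roll, pitch, yaw] about the fixed x, y, z axes, in that order (R = Rz(yaw) Ry(pitch) Rx(roll)).
In Python, from workcell import env gives the robot as it stands.
- The arm moves only by the tool arm_command, never from a script. Its argument "motion" is a list of rows, each a list of 7 numbers: the shift along the tool's x, y, z in mm, then the turn, a rotation vector about the tool's x, y, z in degrees, then the finger opening in mm, from 0 to 85.4. A call has 1 to 20 rows; each row shifts and turns the commanded pose from where the row before left it, along the tool's axes as they then stand; what a row does not reach is not made up. A row lasts 1/8 s, in which the tool goes at most 62.5 mm and 10.7 degrees, less where a joint would pass 70% of its speed; a pose out of reach is approached as far as the arm can. A call with a gripper value outside its range is refused whole. The fingers move at their own pace and stop on an object; the grip force is fixed at half the most. Time passes only in rows, so rows that do not move let the fingers close. It gives the time, the measured TCP pose, the force, the opening and the grip force at its end, in the units of the state.
- env.observe(): the state, without advancing time (a new reading comes with each control period).
- env.read_camera(name): name is "side" or "top"; returns (picture, depth): 420x560x3 uint8, red, green, blue; 420x560 float32, m along the optical axis (not along the pixel's ray), 0 where there is no reading.
- env.get_calibration(name): a dict with "K" (3x3 intrinsics, pixels), "eye" and "rotation" of the camera in the world. Camera axes: x right, y down, z forward; pixel columns grow to the right and rows downward; lengths in m; the calibration is good to about 2 mm. A picture is of the moment at which its call begins. get_calibration takes no time and is no camera call.
- env.sign_off(): hands the job in; it is judged then, once.
The state is a dict: "t": time; "joints": joint angles; "qd": joint speeds; "effort": joint torques, N m; "tool_pos": TCP position; "ee_rot": TCP orientation; "wrist_force": force on the tool from outside, world axes, zero at the start; "wrist_torque": the same for the moment, N m; "finger_gap": opening from 0.0 (shut) to 1.0 (fully open); "finger_force": force on a finger pad.
Only numpy, scipy, OpenCV 4.12 (cv2) and the standard library are available. Lean on these libraries where they do the work, as an engineer would, in place of code of your own. Each camera call takes 0.05 s, during which the arm holds its last target. There are 200 camera calls.

## Working session

There is one attempt and no reset: what is moved stays moved. The work goes in short steps, Python scripts to look and compute and a tool call to move; the robot and the scene stay as the last step left them, time stands still between calls to the robot, and variables do not carry over. Pictures are saved under pics/ and viewed, at most 10 in all, crops included, and the job is handed in when it is done.

Besides the shell and the picture viewer there is one more tool, called after "Request:" as a command line: name --pt "numbers of a row" for each row, then --argument value for the rest. arm_command: Moves the arm, as the interface text tells. Its arguments: {"type":"object","properties":{"motion":{"type":"array","items":{"type":"array","items":{"type":"number"}}}},"required":["motion"]}

```bash
mkdir -p pics
cat > h.py <<'E'
import numpy as np, cv2
from workcell import env
def pix2plane(name,u,v,z):
    c=env.get_calibration(name);K=np.array(c["K"]);R=np.array(c["rotation"]);e=np.array(c["eye"])
    d=R@np.linalg.inv(K)@np.array([u,v,1.0]); return e+d*(z-e[2])/d[2]
def pix2pt(name,u,v,dep):
    c=env.get_calibration(name);K=np.array(c["K"]);R=np.array(c["rotation"]);e=np.array(c["eye"])
    return e+R@np.linalg.inv(K)@np.array([u,v,1.0])*dep
def proj(name,p):
    c=env.get_calibration(name);K=np.array(c["K"]);R=np.array(c["rotation"]);e=np.array(c["eye"])
    q=K@R.T@(np.array(p)-e); return q[:2]/q[2]
E
python3 - <<'E'
from h import *
for n in("top","side"):
    p,d=env.read_camera(n);cv2.imwrite(f"pics/{n}0.png",p[:,:,::-1]);np.save(f"{n}0.npy",d)
    c=env.get_calibration(n);print(n,c)
o=env.observe();print(o)
E
```

```text
top {'K': array([[428.50515438,   0.        , 284.09109684],
       [  0.        , 428.50515438, 204.69637502],
       [  0.        ,   0.        ,   1.        ]]), 'eye': array([0.45872188, 0.0264082 , 1.33042412]), 'rotation': array([-3.01604892e+00, -8.37539483e-05, -1.57570882e+00])}
side {'K': array([[452.97455733,   0.        , 279.92238031],
       [  0.        , 452.97455733, 202.51850136],
       [  0.        ,   0.        ,   1.        ]]), 'eye': array([0.101588  , 0.67159672, 1.06269462]), 'rotation': array([-2.44322387,  0.00458829, -2.48572808])}
{'t': 0.1, 'joints': array([-1.26320859e+00,  3.26865755e-01, -1.93453959e-01,  1.05201861e+00,
       -2.03085364e-05,  1.43659922e+00]), 'qd': array([ 0.00088672, -0.00253453,  0.00181069,  0.00099521,  0.00054066,
       -0.00099228]), 'effort': array([ 8.12961662e-04, -4.44237685e+01,  2.63039106e+01,  7.84402684e-03,
       -9.75876378e-05, -8.07663014e-06]), 'tool_pos': array([ 0.23508838, -0.4969524 ,  0.40399348]), 'ee_rot': array([-3.14006181e+00, -1.86184769e-04,  4.41784720e-01]), 'wrist_force': array([-0.28107873,  0.13427181,  0.03288724]), 'wrist_torque': array([0.05606368, 0.05078266, 0.009637  ]), 'finger_force': 0.0, 'finger_gap': 1.0005007447853562}
```

View pics/top0.png

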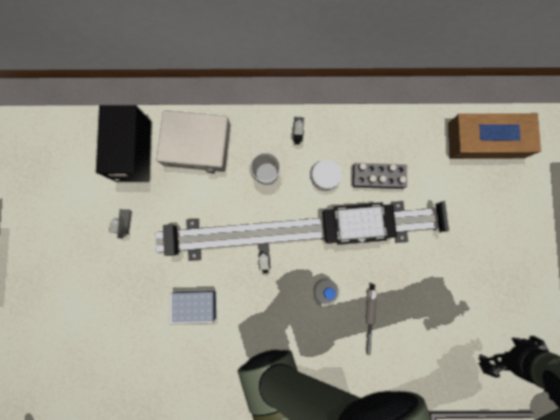

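View pics/side0.png

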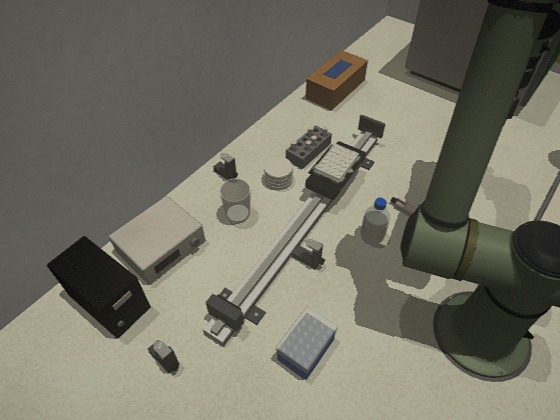

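Top view: shuttle at (360,223), with its rail running left to the microscope-end stop at (170,239); rear stop at (441,216). Index-clamp candidates are (264,258) on the rail on the robot's side, (298,130) beyond the rail, and (122,222) loose at the left. I choose (264,258): it is nearest the base and attached to the rail's robot side. Next I check it in a close crop and measure.

```bash
cat > h.py <<'E'
import numpy as np, cv2
from scipy.spatial.transform import Rotation as Ro
from workcell import env
def cal(n):
    c=env.get_calibration(n);return np.array(c["K"]),Ro.from_euler('xyz',c["rotation"]).as_matrix(),np.array(c["eye"])
def plane(n,u,v,z):
    K,R,e=cal(n);d=R@np.linalg.inv(K)@np.array([u,v,1.0]);return e+d*(z-e[2])/d[2]
def pt(n,u,v,dep):
    K,R,e=cal(n);return e+R@np.linalg.inv(K)@np.array([u,v,1.0])*dep
def proj(n,p):
    K,R,e=cal(n);q=K@R.T@(np.array(p)-e);return q[:2]/q[2]
E
python3 - <<'E'
from h import *
d=np.load("top0.npy");p=cv2.imread("pics/top0.png")
for u,v in [(264,258),(360,223),(170,239),(441,216),(300,229),(200,238),(50,300),(330,295),(122,222),(298,130),(333,224),(387,222)]:
    print((u,v),pt("top",u,v,d[v,u]).round(3))
a=cv2.resize(p[190:280,150:290],None,fx=5.7,fy=5.7,interpolation=cv2.INTER_CUBIC)
b=cv2.resize(p[190:250,310:450],None,fx=5.7,fy=5.7,interpolation=cv2.INTER_CUBIC)
cv2.imwrite("pics/c1.png",cv2.resize(np.vstack([a,b]),(746,800*0+600*0+int(600)),) if 0 else a)
s=cv2.imread("pics/top0.png")
cv2.imwrite("pics/c2.png",b)
E
```

```text
(264, 258) [0.461 0.084 0.089]
(360, 223) [ 0.559 -0.191  0.112]
(170, 239) [0.517 0.355 0.092]
(441, 216) [ 0.58  -0.432  0.085]
(300, 229) [ 0.547 -0.022  0.049]
(200, 238) [0.522 0.279 0.041]
(50, 300) [ 0.338  0.74  -0.   ]
(330, 295) [ 0.361 -0.097  0.151]
(122, 222) [0.572 0.519 0.029]
(298, 130) [ 0.84  -0.017  0.089]
(333, 224) [ 0.559 -0.118  0.077]
(387, 222) [ 0.564 -0.275  0.081]
```

View pics/c1.png

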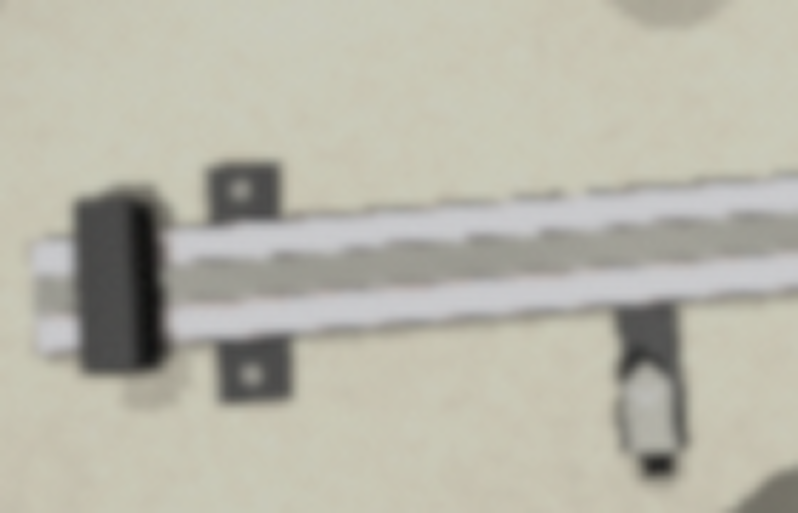

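View pics/c2.png

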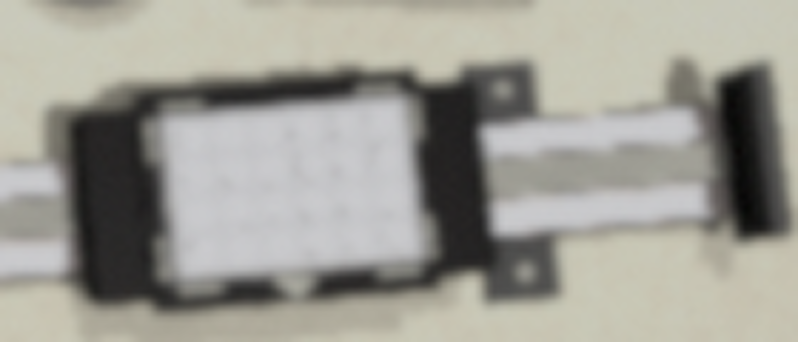

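The close crop confirms the clamp on the rail: arrow tip at about px (264,253). The shuttle's own arrow is at about px (362,242). Next I fit the track frame and measure both pointers in it.

```bash
cat >> h.py <<'E'
def cloud(n,d):
    K,R,e=cal(n);v,u=np.nonzero(d>0);z=d[v,u]
    return e+(np.c_[(u-K[0,2])/K[0,0],(v-K[1,2])/K[1,1],np.ones(len(u))]*z[:,None])@R.T
def totrack(P,O,a):
    q=P-np.r_[O,0];return np.c_[q[:,:2]@a,q[:,:2]@np.array([a[1],-a[0]]),q[:,2]]  # s along, c away from robot, h
E
python3 - <<'E'
from h import *
# rail axis from bright profile centre (z~.045)
p=cv2.imread("pics/top0.png")
d=np.load("top0.npy");K,R,e=cal("top")
hsv=cv2.cvtColor(p,cv2.COLOR_BGR2HSV)
m=((hsv[...,1]<25)&(hsv[...,2]>150)).astype(np.uint8)
cs=[]
for u in list(range(185,318))+list(range(398,430)):
    v=np.nonzero(m[205:262,u])[0]+205
    if len(v)>5: cs.append((u,(v.min()+v.max())/2,v.max()-v.min()+1))
cs=np.array(cs);print(len(cs),np.median(cs[:,2]))
ok=abs(cs[:,2]-np.median(cs[:,2]))<2;cs=cs[ok]
P=np.array([plane("top",u,v,.03) for u,v,_ in cs])
l=cv2.fitLine(P[:,:2].astype(np.float32),cv2.DIST_HUBER,0,.01,.01).ravel();a=l[:2]*np.sign(l[1]);print("axis",a,l[2:],np.degrees(np.arctan2(a[1],a[0])))
O=l[2:]
for n in("top","side"):
    T=totrack(cloud(n,np.load(n+"0.npy")),O,a)
    c=abs(T[:,1])<.04
    st=T[c&(T[:,2]>.05)&(T[:,2]<.1)]
    h,b=np.histogram(st[:,0],bins=np.arange(-.55,.45,.01));print(n,[(round(x,2),k) for x,k in zip(b,h) if k])
    pl=T[c&(T[:,2]>.104)&(T[:,2]<.12)&(T[:,0]<.3)];print("plate",pl.min(0),pl.max(0))
    cl=T[(T[:,1]<-.055)&(T[:,1]>-.13)&(T[:,2]>.07)&(T[:,2]<.1)&(T[:,0]>-.02)];print("clamp",cl.min(0),cl.max(0),len(cl))
for nm,u,v,z in(("idx",263.7,253.2,.088),("ptr",362.1,242.6,.09),("stopL",177.2,237,.09),("stopR",310+722/5.7,190+27,.09)):
    print(nm,plane("top",u,v,z),totrack(plane("top",u,v,z)[None],O,a))
E
```

```text
165 51.0
axis [0.00347538 0.999994  ] [ 0.5444506  -0.07617265] 89.80087
top [(np.float64(-0.38), np.int64(26)), (np.float64(-0.37), np.int64(79)), (np.float64(-0.36), np.int64(53)), (np.float64(-0.35), np.int64(2)), (np.float64(-0.33), np.int64(2)), (np.float64(-0.31), np.int64(3)), (np.float64(-0.3), np.int64(2)), (np.float64(-0.29), np.int64(1)), (np.float64(-0.27), np.int64(2)), (np.float64(-0.26), np.int64(2)), (np.float64(-0.25), np.int64(1)), (np.float64(-0.23), np.int64(35)), (np.float64(-0.22), np.int64(76)), (np.float64(-0.21), np.int64(75)), (np.float64(-0.2), np.int64(61)), (np.float64(-0.19), np.int64(40)), (np.float64(-0.18), np.int64(14)), (np.float64(-0.17), np.int64(19)), (np.float64(-0.16), np.int64(19)), (np.float64(-0.15), np.int64(17)), (np.float64(-0.14), np.int64(20)), (np.float64(-0.13), np.int64(20)), (np.float64(-0.12), np.int64(19)), (np.float64(-0.11), np.int64(16)), (np.float64(-0.1), np.int64(19)), (np.float64(-0.09), np.int64(13)), (np.float64(-0.08), np.int64(12)), (np.float64(-0.07), np.int64(12)), (np.float64(-0.06), np.int64(79)), (np.float64(-0.05)
[... 2192 characters left out ...]
, (np.float64(-0.02), np.int64(168)), (np.float64(-0.01), np.int64(3)), (np.float64(0.08), np.int64(1)), (np.float64(0.41), np.int64(20)), (np.float64(0.42), np.int64(60)), (np.float64(0.43), np.int64(86))]
plate [-0.79929718 -0.03967518  0.10405371] [-0.05265025  0.03999338  0.11987442]
clamp [ 0.14481292 -0.11590519  0.07000816] [ 0.45013533 -0.05518594  0.09346785] 327
idx [0.47495197 0.08497729 0.088     ] [[ 0.16090744 -0.07005825  0.088     ]]
ptr [ 0.50392724 -0.19902021  0.09      ] [[-0.12298765 -0.04009616  0.09      ]]
stopL [0.52268206 0.3349278  0.09      ] [[ 0.41102232 -0.02319712  0.09      ]]
stopR [ 0.57704244 -0.41786311  0.09      ] [[-0.34157513  0.03377917  0.09      ]]
```

Run:
```python
from h import *
C=[cloud(n,np.load(n+"0.npy")) for n in("top","side")]
O=np.array([.55,-.04]);a=np.array([-.08,.997]);a/=np.linalg.norm(a)
for it in range(4):
    Q=[]
    for P in C:
        T=totrack(P,O,a);k=(abs(T[:,1])<.045)&(T[:,2]>.02)&(T[:,2]<.055)&(T[:,0]>-.01)&(T[:,0]<.28);X=P[k];t=T[k]
        # profile: bin along s, midpoint of c extents
        for s in np.arange(-.3,.3,.01):
            j=abs(t[:,0]-s)<.005
            if j.sum()>8:
                lo,hi=np.percentile(t[j,1],[2,98])
                if .04<hi-lo<.075: Q.append(O+a*s+np.array([a[1],-a[0]])*(lo+hi)/2)
    # plus the shuttle plate centre and rear stop, for the far end
    for P in C:
        T=totrack(P,O,a);k=(abs(T[:,1])<.06)&(T[:,2]>.104)&(T[:,2]<.117)&(T[:,0]>-.3)&(T[:,0]<.0);lo,hi=np.percentile(T[k,:2],[1,99],axis=0);print("plate s",lo[0],hi[0],"c",lo[1],hi[1],end=" | ")
    Q=np.array(Q,np.float32);l=cv2.fitLine(Q,cv2.DIST_HUBER,0,.01,.01).ravel().astype(float)
    a=l[:2]*np.sign(l[1]);O=l[2:]+a*((-.04-l[3])/a[1]);print(len(Q),O,a,np.degrees(np.arctan2(a[1],a[0])))
for n,P in zip(("top","side"),C):
    T=totrack(P,O,a);c=abs(T[:,1])<.04
    def rng(nm,k): 
        print(n,nm,"lo",np.percentile(T[k],3,axis=0).round(4),"hi",np.percentile(T[k],97,axis=0).round(4),k.sum())
    h=(T[:,2]>.065)&(T[:,2]<.1)
    rng("stopL",c&h&(T[:,0]>.35)&(T[:,0]<.45)); rng("stopR",c&h&(T[:,0]<-.35)&(T[:,0]>-.5))
    rng("plate",(abs(T[:,1])<.06)&(T[:,2]>.104)&(T[:,2]<.117)&(T[:,0]<0)&(T[:,0]>-.3))
    rng("caps",c&(T[:,2]>.06)&(T[:,2]<.09)&(T[:,0]<.1)&(T[:,0]>-.33))
    rng("clamp",(T[:,1]<-.055)&(T[:,1]>-.13)&(T[:,2]>.075)&(T[:,2]<.1)&(T[:,0]>.05)&(T[:,0]<.2))
for nm,u,v,z in(("idx",263.7,253.2,.088),("ptr",362.1,242.6,.09)):
    print(nm,totrack(plane("top",u,v,z)[None],O,a))
np.savez("trk.npz",O=O,a=a)
```

```text
plate s -0.21684222189414532 -0.0931466077024842 c -0.0422765543629852 0.040157985677713365 | plate s -0.21693230562704377 -0.09149334942539482 c -0.043365681656123124 0.03978289891724819 | 60 [ 0.54762711 -0.04      ] [-0.08130264  0.99668944] 94.66344570764282
plate s -0.21701077349573675 -0.09332410419984599 c -0.04006511681739957 0.04228099923667489 | plate s -0.2170973622088071 -0.09168150367806197 c -0.041205463456099344 0.041970449817139134 | 60 [ 0.54747581 -0.04      ] [-0.08134803  0.99668574] 94.66605490751904
plate s -0.21702196222608675 -0.09333598674483314 c -0.03991961404567679 0.04242319817526643 | plate s -0.21710881388466946 -0.09169439512450499 c -0.04106116453870292 0.04211309390378172 | 59 [ 0.54811632 -0.04      ] [-0.08146922  0.99667585] 94.67302175207934
plate s -0.2169668053917273 -0.09328268582339903 c -0.04057212311044701 0.04176186528795566 | plate s -0.21705435914078802 -0.0916437881231019 c -0.04171688799321012 0.04145294961810849 | 60 [ 0.54755812 -0.04      ] [-0.08148752  0.99667436] 94.67407365660411
top stopL lo [ 0.3811 -0.0373  0.0704] hi [0.4153 0.0368 0.0948] 390
top stopR lo [-0.4099 -0.0375  0.0679] hi [-0.3927  0.0355  0.0932] 235
top plate lo [-0.2143 -0.0383  0.1063] hi [-0.096   0.0405  0.115 ] 1274
top caps lo [-0.2585 -0.0377  0.0773] hi [-0.0511  0.0374  0.0888] 654
top clamp lo [ 0.1186 -0.105   0.0832] hi [ 0.1466 -0.0667  0.093 ] 131
side stopL lo [ 0.382  -0.0378  0.0699] hi [0.4177 0.0358 0.0917] 531
side stopR lo [-0.4086 -0.0372  0.0657] hi [-0.3894  0.0352  0.0916] 209
side plate lo [-0.2137 -0.0396  0.1053] hi [-0.0934  0.0402  0.1132] 870
side caps lo [-0.2582 -0.0385  0.0635] hi [-0.0485  0.0373  0.0889] 508
side clamp lo [ 0.1194 -0.1068  0.079 ] hi [ 0.1483 -0.0666  0.0907] 158
idx [[ 0.13047816 -0.06218059  0.088     ]]
ptr [[-0.15493599 -0.05644394  0.09      ]]
```

Everything checks: index tip 62 mm off the axis, pointer 56 mm, plate top at 110 mm, stops 775 mm apart. The shuttle has to go from s=-0.154 to s≈+0.132. I move over the gap behind the rear buffer.

Request:
arm_command --pt "20 1 0 0 0 0 0" --pt "40 1 0 0 0 0 0" --pt "50 1.5 0 0 0 0 0" --pt "50 1.5 0 0 0 0 0" --pt "50 1.5 0 0 0 0 0" --pt "50 1.5 0 0 0 0 0" --pt "50 1.5 0 0 0 0 0" --pt "40 1 0 0 0 0 0" --pt "19 0.2 0 0 0 0 0" --pt "0 0 20 0 0 5.2 0" --pt "0 0 30 0 0 5.2 0" --pt "0 0 30 0 0 5.2 0" --pt "0 0 20 0 0 5 0" --pt "0 0 0 0 0 0 0"

```text
t: 1.85
tool_pos: [0.5724, -0.3485, 0.3027]
ee_rot: [-3.139, 0.003, 0.083]
wrist_force: [-0.4, -0.0, -0.2]
finger_gap: -0.0
finger_force: 0.0
```

```bash
cat >> h.py <<'E'
import os
if os.path.exists("trk.npz"): Z=np.load("trk.npz");O,a=Z["O"],Z["a"]
def shut(views=("top","side"),save=None):
    for n in views:
        t=env.observe()["t"];p,d=env.read_camera(n);T=totrack(cloud(n,d),O,a)
        T=T[(T[:,0]>-.38)&(T[:,0]<.37)]
        k=(abs(T[:,1])<.05)&(T[:,2]>.104)&(T[:,2]<.117);lo,hi=np.percentile(T[k,0],[3,97]) if k.sum()>20 else (9,9)
        q=(abs(T[:,1])<.045)&(T[:,2]>.066)&(T[:,2]<.088);L,H=np.percentile(T[q,0],[1,99]) if q.sum()>20 else (9,9)
        print(f"{n} t={t:.3f} plate {lo:.4f}..{hi:.4f} w={hi-lo:.4f} mid={(lo+hi)/2:.4f} n={k.sum()} | caps {L:.4f}..{H:.4f} mid={(L+H)/2:.4f}")
        if save: cv2.imwrite(f"pics/{save}_{n}.png",p[:,:,::-1])
def hand():
    o=env.observe();P=totrack(o["tool_pos"][None],O,a)[0];print(f"t={o['t']:.3f} hand s={P[0]:.4f} c={P[1]:.4f} z={P[2]:.4f} yaw={np.degrees(o['ee_rot']).round(2)} F={o['wrist_force'].round(2)}")
E
python3 -c "
from h import *
hand();shut()"
```

```text
t=1.850 hand s=-0.3095 c=-0.0004 z=0.3027 yaw=[-179.83    0.2     4.75] F=[-0.4  -0.04 -0.22]
top t=1.850 plate -0.2152..-0.0958 w=0.1194 mid=-0.1555 n=1281 | caps -0.2606..-0.0507 mid=-0.1556
side t=1.900 plate -0.2131..-0.0930 w=0.1202 mid=-0.1530 n=870 | caps -0.2612..-0.0479 mid=-0.1545
```

Request:
arm_command --pt "0 0 15 0 0 0 0" --pt "0 0 22 0 0 0 0" --pt "0 -8 20 0 0 0 0" --pt "0 -10 9 0 0 0 0" --pt "0 -3.75 0 0 0 0 0" --pt "0 -3.75 0 0 0 0 0" --pt "0 -3.75 0 0 0 0 0" --pt "0 -3.75 0 0 0 0 0" --pt "0 -3.75 0 0 0 0 0" --pt "0 -3.75 0 0 0 0 0" --pt "0 -3.75 0 0 0 0 0" --pt "0 -3.75 0 0 0 0 0" --pt "0 -3.75 0 0 0 0 0" --pt "0 -3.75 0 0 0 0 0" --pt "0 -3.75 0 0 0 0 0" --pt "0 -3.75 0 0 0 0 0" --pt "0 -3.75 0 0 0 0 0" --pt "0 -3.75 0 0 0 0 0" --pt "0 -3.75 0 0 0 0 0" --pt "0 -3.75 0 0 0 0 0"

```text
t: 4.45
tool_pos: [0.5669, -0.2711, 0.2387]
ee_rot: [3.142, -0.0, 0.082]
wrist_force: [0.6, -0.0, -0.0]
finger_gap: -0.002
finger_force: 0.0
```

```bash
python3 -c "
from h import *
hand();shut();shut(['top'])"
```

```text
t=4.450 hand s=-0.2319 c=0.0004 z=0.2387 yaw=[180.    -0.     4.71] F=[ 0.63 -0.02 -0.03]
top t=4.450 plate -0.1547..-0.0362 w=0.1186 mid=-0.0954 n=1288 | caps -0.2004..0.0091 mid=-0.0957
side t=4.500 plate -0.1538..-0.0305 w=0.1234 mid=-0.0921 n=953 | caps -0.2282..0.0142 mid=-0.1070
top t=4.550 plate -0.1493..-0.0307 w=0.1186 mid=-0.0900 n=1282 | caps -0.1940..0.0146 mid=-0.0897
```

The shuttle is off the hand, coasting at 57 mm/s. I go over it to the front side.

Request:
arm_command --pt "0 0 -25 0 0 0 0" --pt "0 0 -30 0 0 0 0" --pt "0 -20 -20 0 0 0 0" --pt "0 -40 0 0 0 0 0" --pt "0 -50 0 0 0 0 0" --pt "0 -50 0 0 0 0 0" --pt "0 -50 0 0 0 0 0" --pt "0 -50 0 0 0 0 0" --pt "0 -50 0 0 0 0 0" --pt "0 -50 0 0 0 0 0" --pt "0 -50 0 0 0 0 0" --pt "0 -35 0 0 0 0 0" --pt "0 -12 20 0 0 0 0" --pt "0 0 30 0 0 0 0" --pt "0 0 25 0 0 0 0" --pt "0 0 0 0 0 0 0"

```text
t: 6.6
tool_pos: [0.5312, 0.1481, 0.2375]
ee_rot: [-3.115, 0.005, 0.132]
wrist_force: [-0.1, 1.2, 0.0]
finger_gap: 0.002
finger_force: 0.0
```

```bash
python3 -c "
from h import *
hand();shut(save='b');shut(['top'])"
```

```text
t=6.600 hand s=0.1888 c=-0.0010 z=0.2375 yaw=[-178.48    0.27    7.57] F=[-0.08  1.21  0.03]
top t=6.600 plate -0.0383..0.0800 w=0.1183 mid=0.0208 n=1285 | caps -0.0834..0.1252 mid=0.0209
side t=6.650 plate -0.0347..0.1732 w=0.2079 mid=0.0692 n=1063 | caps -0.0823..0.2061 mid=0.0619
top t=6.700 plate -0.0332..0.0848 w=0.1181 mid=0.0258 n=1289 | caps -0.0784..0.1303 mid=0.0259
```

```bash
python3 -c "
from h import *
hand();print(env.observe()['joints'],env.observe()['qd'])"
```

```text
t=6.750 hand s=0.1889 c=0.0008 z=0.2402 yaw=[-1.7848e+02 -6.0000e-02  7.5900e+00] F=[-0.34  0.38  0.26]
[ 0.13172106  0.49470991 -0.39982646  0.67526336  0.02650269  3.14087415] [ 0.00210341 -0.00872103  0.00905771 -0.00475419  0.00087243 -0.00103814]
```

Joint 6 had reached its range limit, so I yaw the tool about 17° to free it, level it, and pre-position ahead of the shuttle.

Request:
arm_command --pt "0 0 0 -1.5 0 -8.5 0" --pt "0 0 0 0 0 -8.5 0" --pt "2.4 -6.6 0 0 0 0 0" --pt "2.4 -6.6 0 0 0 0 0" --pt "2.4 -6.6 0 0 0 0 0" --pt "2.4 -6.6 0 0 0 0 0"

```text
t: 7.5
tool_pos: [0.5302, 0.1771, 0.2392]
ee_rot: [3.142, -0.002, 0.429]
wrist_force: [0.1, 0.1, -0.2]
finger_gap: 0.001
finger_force: 0.0
```

```bash
python3 -c "
from h import *
shut(['top','side','top']);hand();print(env.observe()['joints'])"
```

```text
top t=7.500 plate 0.0068..0.1256 w=0.1188 mid=0.0662 n=1288 | caps -0.0382..0.1704 mid=0.0661
side t=7.550 plate 0.0101..0.1301 w=0.1200 mid=0.0701 n=1066 | caps -0.0366..0.2253 mid=0.0943
top t=7.600 plate 0.0119..0.1303 w=0.1184 mid=0.0711 n=1294 | caps -0.0332..0.1750 mid=0.0709
t=7.650 hand s=0.2177 c=0.0004 z=0.2391 yaw=[ 1.7999e+02 -9.0000e-02  2.4660e+01] F=[ 0.09 -0.56  0.22]
[ 1.90063235e-01  5.05120074e-01 -3.84317859e-01  6.79768247e-01
  2.64242195e-04  2.90128919e+00]
```

Request:
arm_command --pt "0 0 0 0 0 0 0" --pt "1.04 -2.87 0 0 0 0 0" --pt "1.04 -2.87 0 0 0 0 0" --pt "1.04 -2.87 0 0 0 0 0" --pt "1.04 -2.87 0 0 0 0 0" --pt "1.04 -2.87 0 0 0 0 0" --pt "1.04 -2.87 0 0 0 0 0" --pt "1.04 -2.87 0 0 0 0 0" --pt "1.04 -2.87 0 0 0 0 0" --pt "1.04 -2.87 0 0 0 0 0" --pt "1.04 -2.87 0 0 0 0 0" --pt "1.04 -2.87 0 0 0 0 0" --pt "1.04 -2.87 0 0 0 0 0" --pt "1.04 -2.87 0 0 0 0 0" --pt "1.04 -2.87 0 0 0 0 0"

```text
t: 9.52
tool_pos: [0.5268, 0.2193, 0.2392]
ee_rot: [3.141, -0.002, 0.43]
wrist_force: [-0.0, 0.5, 0.8]
finger_gap: -0.001
finger_force: 0.0
```

```bash
python3 -c "
from h import *
shut(['top','side','top','side','top']);hand()"
```

```text
top t=9.525 plate 0.0774..0.1957 w=0.1183 mid=0.1366 n=1293 | caps 0.0320..0.2404 mid=0.1362
side t=9.575 plate 0.0788..0.1987 w=0.1199 mid=0.1387 n=1082 | caps 0.0317..0.2645 mid=0.1481
top t=9.625 plate 0.0776..0.1960 w=0.1184 mid=0.1368 n=1293 | caps 0.0323..0.2408 mid=0.1366
side t=9.675 plate 0.0788..0.1982 w=0.1195 mid=0.1385 n=1075 | caps 0.0316..0.2643 mid=0.1479
top t=9.725 plate 0.0776..0.1961 w=0.1186 mid=0.1369 n=1302 | caps 0.0327..0.2415 mid=0.1371
t=9.775 hand s=0.2599 c=0.0004 z=0.2392 yaw=[ 1.7999e+02 -1.0000e-01  2.4620e+01] F=[ 0.3   0.82 -0.19]
```

The shuttle is nearly at rest at s≈0.137. I back the hand off forward, lift, and re-check.

Request:
arm_command --pt "1.4 -3.8 0 0 0 0 0" --pt "2.4 -6.6 -2 0 0 0 0" --pt "2 -5 -15 0 0 0 0" --pt "0 0 -35 0 0 0 0" --pt "0 0 -35 0 0 0 0" --pt "0 0 -20 0 0 0 0" --pt "0 0 0 0 0 0 0"

```text
t: 10.65
tool_pos: [0.5262, 0.236, 0.349]
ee_rot: [3.141, -0.007, 0.43]
wrist_force: [-0.3, -0.5, -0.1]
finger_gap: -0.001
finger_force: 0.0
```

```bash
python3 -c "
from h import *
shut(['top','side','top'],save='e');hand()
p=cv2.imread('pics/e_top.png');cv2.imwrite('pics/e_c.png',cv2.resize(p[195:275,200:330],None,fx=6,fy=6,interpolation=cv2.INTER_CUBIC))"
```

```text
top t=10.650 plate 0.0798..0.1976 w=0.1178 mid=0.1387 n=1283 | caps 0.0343..0.2431 mid=0.1387
side t=10.700 plate 0.0815..0.2003 w=0.1188 mid=0.1409 n=1231 | caps 0.0338..0.2449 mid=0.1394
top t=10.750 plate 0.0798..0.1982 w=0.1184 mid=0.1390 n=1291 | caps 0.0344..0.2430 mid=0.1387
t=10.800 hand s=0.2764 c=0.0000 z=0.3455 yaw=[-1.7999e+02 -3.0000e-02  2.4630e+01] F=[ 0.39 -0.01 -0.14]
```

View pics/e_c.png

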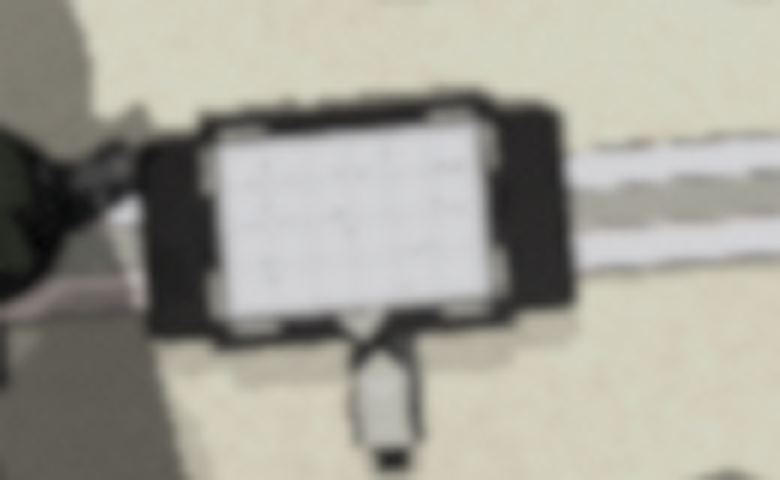

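The crop shows the shuttle arrow tip at (361,338) and the index tip at (378,348), so the shuttle is about 7 mm past the index and still creeping. I let it settle and measure again.

Request:
arm_command --pt "0 0 0 0 0 0 0" --pt "0 0 0 0 0 0 0" --pt "0 0 0 0 0 0 0" --pt "0 0 0 0 0 0 0" --pt "0 0 0 0 0 0 0" --pt "0 0 0 0 0 0 0" --pt "0 0 0 0 0 0 0" --pt "0 0 0 0 0 0 0"

```text
t: 11.8
tool_pos: [0.5255, 0.2354, 0.3462]
ee_rot: [3.142, -0.002, 0.43]
wrist_force: [0.3, -0.5, -0.5]
finger_gap: -0.004
finger_force: 0.0
```

```bash
python3 -c "
from h import *
shut(['top','side'],save='f')
for n in('top','side'):
    p,d=env.read_camera(n);T=totrack(cloud(n,d),O,a)
    k=(T[:,1]<-.07)&(T[:,1]>-.118)&(T[:,2]>.06)&(T[:,2]<.1)&(T[:,0]>.08)&(T[:,0]<.2)
    print(n,'clamp s',np.percentile(T[k,0],[2,50,98]),k.sum())
    g=(T[:,1]<.06)&(abs(T[:,1])<.07)&(T[:,2]>.084)&(T[:,2]<.098)&(T[:,0]>.04)&(T[:,0]<.24)&(T[:,1]>-.056)
    print('deck s',np.percentile(T[g,0],[2,98]),np.percentile(T[g,0],[2,98]).mean())
p=cv2.imread('pics/f_top.png');cv2.imwrite('pics/f_c.png',cv2.resize(p[235:270,240:285],None,fx=16,fy=16,interpolation=cv2.INTER_CUBIC))
print(env.observe()['t'])"
```

```text
top t=11.800 plate 0.0800..0.1980 w=0.1180 mid=0.1390 n=1287 | caps 0.0347..0.2433 mid=0.1390
side t=11.850 plate 0.0807..0.2000 w=0.1193 mid=0.1403 n=1238 | caps 0.0350..0.2456 mid=0.1403
top clamp s [0.11784476 0.1315745  0.14702549] 122
deck s [0.04336856 0.23532098] 0.13934477130486822
side clamp s [0.12009538 0.13686916 0.14919803] 176
deck s [0.04662649 0.23026616] 0.13844632399501247
12.0
```

View pics/f_c.png

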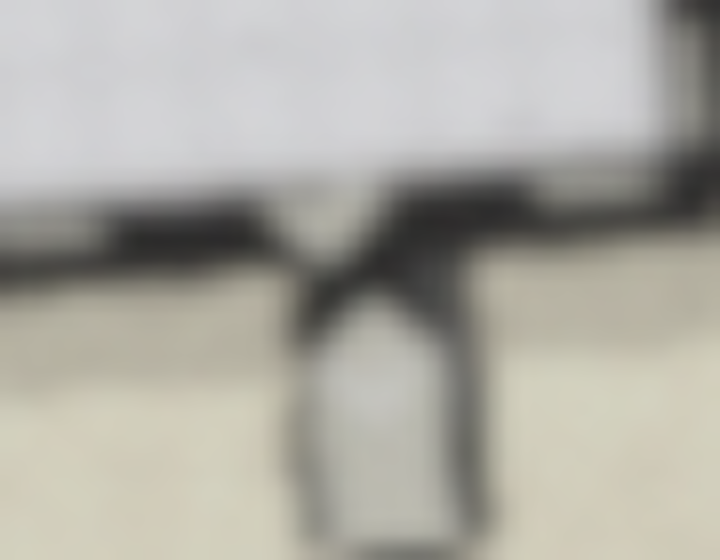

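The tips are at (327,262) and (373,300): 7–8 mm apart along the rail, inside the 12 mm tolerance. The shuttle hasn't moved for over a second and the hand is well clear. A further nudge would add risk for no gain, so I hand in.

```bash
python3 -c "
from h import *
print(env.sign_off())"
```

```text
the job is handed in; nothing more can be done
None
```

I handed the job in: the shuttle is at rest with its pointer about 7–8 mm past the index (tolerance 12 mm), and the hand is clear of it; I saw no verdict from the judge.

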